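# Find the unbalanced scale beam on the knife edge

## Robot

A 6-joint arm with a two-finger parallel gripper is mounted at the origin on a cart in front of the work surface, level with it; the furniture and walls round the work are solid. World frame = base frame: x ahead of the robot, y to its left, z up, the work surface at z = 0. Lengths are in mm, angles in rad, forces in N, time in s.
With the tool pointing down it reaches from about 350 to 850 mm from the base axis. Payload 8.1 kg.
Tool frame: the origin (TCP) lies midway between the tips of the shut fingers; the grasp point (between the pads) lies 19 mm behind it; z points along the fingers, y is the line along which they close (so a half turn about z gives the same grasp; the last joint's range is limited). The gripper opens to 85 mm and grips with 20 to 120 N. Pads are 22 mm wide; open, the fingers measure 114 mm over their backs; the gripper's body (76 mm by 85 mm) begins 54 mm behind the grasp point. The pads swing forward as they close: fully open they stand 13 mm farther back than shut.
Start: joints at [-1.343, 0.13, 1.488, -0, 1.523, -0.085], TCP at [184.655, -570.884, 231.292] pointing down, gripper open.
Joint ranges: [-2.96, 2.96], [-0.89, 2.26], [0.02, 2.5], [-1.34, 4.48], [0, 2.73], [-2.66, 2.66]. Speed limits (rad/s): [2.39, 2.39, 2.79, 3.14, 3.14, 3.14].

## Interface

Orientations are given as a unit quaternion [x, y, z, w].
In Python, from cell import sensors, optics, close_job gives the robot as it stands.
- The arm moves only by the tool servo_tool, never from a script. Its argument "rows" is a list of rows, each a list of 6 numbers: the shift along the tool's x, y, z each as a share of 0.4 m, from -1 to 1, then the turn, a rotation vector about the tool's x, y, z each as a share of 6 degrees, from -1 to 1. A call has 1 to 12 rows; each row shifts and turns the commanded pose from where the row before left it, along the tool's axes as they then stand; what a row does not reach is not made up. A row lasts 1/10 s, in which the tool goes at most 50 mm and 8.59 degrees, less where a joint would pass 70% of its speed; a pose out of reach is approached as far as the arm can. A call with a number of a shift or a turn outside -1 to 1 is refused whole. A call with a gripper value outside its range is refused whole. "hand" is the opening, from -1 (shut) to 1 (fully open), set as the call begins (left out, the last holds). The fingers move at their own pace and stop on an object; "grip_force" is the grip in N (left out, the last holds). Time passes only in rows, so rows that do not move let the fingers close. It gives the time, the measured TCP pose, the force, the opening and the grip force at its end, in the units of the state.
- sensors.read_state(): the state, without advancing time (a new reading comes with each control period).
- optics.grab_frame(name): name is "side" or "top"; returns (picture, depth): 384x512x3 uint8, red, green, blue; 384x512 float32, mm along the optical axis (not along the pixel's ray), 0 where there is no reading.
- optics.camera_params(name): a dict with "intrinsics" (3x3 intrinsics, pixels), "eye" and "orientation" of the camera in the world. Camera axes: x right, y down, z forward; pixel columns grow to the right and rows downward; lengths in mm; the calibration is good to about 2 mm. A picture is of the moment at which its call begins. camera_params takes no time and is no camera call.
- close_job(): hands the job in; it is judged then, once.
The state is a dict: "clock": time; "qpos": joint angles; "dq": joint speeds; "effort": joint torques, N m; "eef_pos": TCP position; "orientation": TCP orientation; "ft_force": force on the tool from outside, world axes, zero at the start; "moment": the same for the moment, N m; "gripper_width": finger opening in mm; "finger_force": force on a finger pad.
Only numpy, scipy, OpenCV 4.12 (cv2) and the standard library are available. Lean on these libraries where they do the work, as an engineer would, in place of code of your own. Each camera call takes 0.05 s, during which the arm holds its last target. There are 200 camera calls.

## Task

One of the two scale beams in the sloping cradles has its weight off-centre. Lay both side by side on the knife edge of the test stand and let go of both, so that one balances and the other tips; then put the one that tips in the blue tray and leave the one that balances lying level on the knife edge. Do not push the bottle or the pill pot about.

Things in the scene. Friction and masses are not known exactly. Their poses are not given: they have to be found in the camera images.
- beam_1: Scale beam, 122 mm long (y) x 16 x 85 high (z up), 0.15 kg. Arms droop to a steel disc at each end (radius 11, centres y = +-50, z = -24, lowest z = -35 mm). Grip the grey fin in the middle by its x faces: 12 thick (x), 22 wide (y), z = 13 to 50; fingertips above z = 5 to clear the knife. Origin: roof of the 120 degree inverted-V notch below the fin, along x, 7 mm each way
- beam_2: Second scale beam, same shape, size and axes as beam_1. One of the two (either) is faulty: a sound beam's weight is 20 mm straight below the notch, so it rests within a few degrees of level; the faulty one's is also 14 mm towards one end, so it tips about 24 degrees until that disc lies on the stand's base. Both start in cradles, fin leaning 35 degrees from vertical towards the cradle's front
- cradle_1: Fixed white cradle of beam_1, base 75 x 136 x 8 mm; front is its -x side (facing the robot's right); origin on the table 60 mm under the beam's notch. Two troughs, with low outer lips, under the beam's discs lean 35 degrees to the front; beam y is along cradle y. Draw the beam out along its leaning fin; space between the troughs is free
- cradle_2: Fixed white cradle of beam_2, same as cradle_1
- edge_mid (a point): Middle of the knife edge, on top, 65 mm above the table; the edge (polished, radius 1 mm) runs 75 mm each way along this x. Fixed test stand: grey base 160 (x) x 136 (y) x 12 mm with an upright thin steel blade. Beams lie across it along this y (either way round), notch on the edge; two fit at x = -40 and +40 mm
- tray: blue shallow tray for rejects, fixed, 121 mm (x) by 171 mm (y), rim 16 mm high, floor 4 mm thick, inside about 96 x 144 mm; origin at the table under its middle
- bottle: bystander: brown bottle, 44 mm across, 78 mm high, loose; origin under its middle
- pot: bystander: white pill pot with blue lid, 42 mm across, 62 mm high, loose; origin under its middle

How it is judged (in metres and radians):
On the way:
1. both beams lie on the knife edge, let go of and at rest (x of beam_1 in the frame of edge_mid between -0.068 and 0.068 m and y of beam_1 in the frame of edge_mid between -0.005 and 0.005 m and z of beam_1 in the frame of edge_mid between -0.005 and 0.005 m and contact force between each of beam_1, beam_2 and the arm below 0.05 N and contact force between each of beam_1, beam_2 and the fingers below 0.05 N and angular speed of each of beam_1, beam_2 below 0.3 rad/s and x of beam_2 in the frame of edge_mid between -0.068 and 0.068 m and y of beam_2 in the frame of edge_mid between -0.005 and 0.005 m and z of beam_2 in the frame of edge_mid between -0.005 and 0.005 m), for 0.3 s.
At the end, for the whole second after the job is handed in: The beam that balances lies across the knife edge, notch within 5 mm of the edge and 68 mm of its middle, level within 8 degrees; the beam that tips rests in the blue tray, origin over its floor and under 60 mm high; both let go of and at rest (x of beam_1 in the frame of edge_mid between -0.068 and 0.068 m and y of beam_1 in the frame of edge_mid between -0.005 and 0.005 m and z of beam_1 in the frame of edge_mid between -0.005 and 0.005 m and contact force between beam_1 and the arm below 0.05 N and contact force between beam_1 and the fingers below 0.05 N and angular speed of beam_1 below 0.3 rad/s and angle between beam_1's own z axis and vertical below 0.14 rad and linear speed of each of beam_1, beam_2 below 0.03 m/s and x of beam_2 in the frame of tray between -0.055 and 0.055 m and y of beam_2 in the frame of tray between -0.065 and 0.065 m and z of beam_2 in the frame of tray below 0.06 m and contact force between beam_2 and tray above 0.2 N); the robot touches nothing.
It fails at once if the bottle is moved more than 30 mm (distance of bottle from where it was at the start of the episode above 0.03 m).
It fails at once if the pot is moved more than 30 mm (distance of pot from where it was at the start of the episode above 0.03 m).
It also fails if it takes over 72 s, if anything falls off the work surface, if the arm or the gripper's body presses on something with over 40 N, if the wrist force passes 120 N, or if a joint passes its speed limit or range.

## Working session

There is one attempt and no reset: what is moved stays moved. The work goes in short steps, Python scripts to look and compute and a tool call to move; the robot and the scene stay as the last step left them, time stands still between calls to the robot, and variables do not carry over. Pictures are saved under pics/ and viewed, at most 10 in all, crops included, and the job is handed in when it is done.

Besides the shell and the picture viewer there is one more tool, called after ">>>" as name(argument=value, ...), one argument or row to a line, values as JSON. servo_tool: Moves the arm, as the interface text tells. Its arguments: {"type":"object","properties":{"rows":{"type":"array","items":{"type":"array","items":{"type":"number"}}},"hand":{"type":"number"},"grip_force":{"type":"number"}},"required":["rows"]}

```bash
mkdir -p pics; ls; cat > h.py <<'E'
import numpy as np,cv2
from cell import sensors,optics
from scipy.spatial.transform import Rotation as R
def cam(n):
    p=optics.camera_params(n);return np.array(p["intrinsics"]),np.array(p["eye"]),R.from_quat(p["orientation"]).as_matrix() if np.size(p["orientation"])==4 else np.array(p["orientation"])
def cloud(n):
    im,d=optics.grab_frame(n);K,e,M=cam(n)
    v,u=np.mgrid[:d.shape[0],:d.shape[1]]
    c=np.stack([(u-K[0,2])/K[0,0]*d,(v-K[1,2])/K[1,1]*d,d],-1)
    P=c@M.T+e;P[d==0]=np.nan
    return im,d,P
E
python3 - <<'E'
from h import *
print(sensors.read_state())
a=[]
for n in("top","side"):
    print(n,optics.camera_params(n))
    im,d,P=cloud(n);np.savez(f"{n}0.npz",im=im,d=d,P=P)
    cv2.imwrite(f"pics/{n}0.png",im[:,:,::-1])
E
```

```text
pics
{'clock': 0.0, 'qpos': array([-1.34340207e+00,  1.31170941e-01,  1.48930291e+00,  4.11681489e-05,
        1.52301186e+00, -8.53648743e-02]), 'dq': array([-0.00031564, -0.0011218 , -0.0015206 , -0.00080543, -0.00115815,
       -0.00119397]), 'effort': array([ 2.26198740e-04, -5.69389236e+01, -5.00556171e+01, -2.00746704e-04,
        1.48290658e-02, -1.51521232e-05]), 'eef_pos': array([ 184.53911024, -570.32363019,  230.22562718]), 'orientation': array([ 9.87797327e-01,  1.55741917e-01, -4.66531374e-05, -9.45601760e-04]), 'ft_force': array([ 0.39465295,  0.15364324, -0.45368282]), 'moment': array([-0.01927326, -0.02531653, -0.02241056]), 'finger_force': 0.0, 'gripper_width': 85.1179976549778}
top {'intrinsics': array([[403.1756881 ,   0.        , 261.94140403],
       [  0.        , 403.1756881 , 191.93275339],
       [  0.        ,   0.        ,   1.        ]]), 'eye': array([ 279.02405182,  -72.03611144, 1564.92861948]), 'orientation': array([-0.70341619,  0.70600795, -0.04875436,  0.06619245])}
side {'intrinsics': array([[377.75790017,   0.        , 250.99949765],
       [  0.        , 377.75790017, 192.43901228],
       [  0.        ,   0.        ,   1.        ]]), 'eye': array([-102.678547  ,  887.63408807,  558.96123199]), 'orientation': array([-0.24354813,  0.79802792, -0.53066061,  0.14911423])}
```

View pics/top0.png

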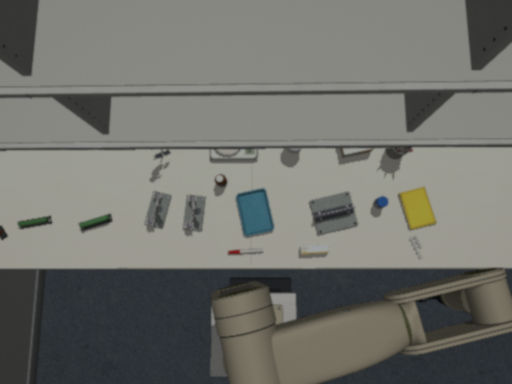

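View pics/side0.png

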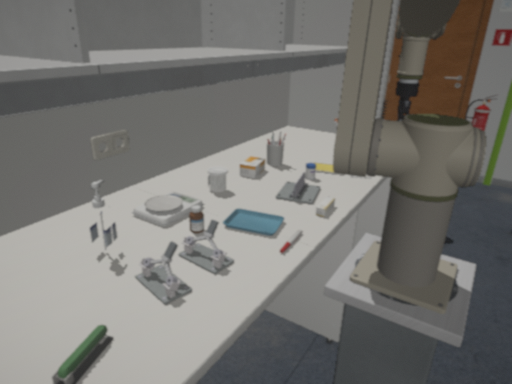

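The top view shows the cradles at about (157,210) and (194,212), the tray at (255,212), the stand at (333,213), the bottle at (221,181) and the pot at (382,202). The side view shows the beams at (162,272) and (205,248), with the stand at (298,188). Next I'll crop closer and get the point-cloud heights.

```bash
python3 - <<'E'
from h import *
t=np.load("top0.npz");s=np.load("side0.npz")
def crop(im,x,y,w,h):
    return cv2.resize(im[y:y+h,x:x+w,::-1],(400,300),interpolation=cv2.INTER_CUBIC)
m=np.vstack([np.hstack([crop(t["im"],135,180,80,60),crop(t["im"],293,180,80,60)]),np.hstack([crop(s["im"],125,210,120,90),crop(s["im"],240,150,100,75)])])
cv2.imwrite("pics/c0.png",m)
for n,c in(("top",t),("side",s)):
    P=c["P"]
    for nm,uv in (dict(tray=(255,212),table=(280,225),stand=(333,213),pot=(382,202),bottle=(221,181),c1=(157,210),c2=(194,212),shelf=(256,100),shelfedge=(256,147)) if n=="top" else dict(tray=(254,223),stand=(298,188),table=(240,290),pot=(311,167),bottle=(197,217),shelf=(200,70))).items():
        print(n,nm,P[uv[1],uv[0]].round(1))
    q=P[(P[...,0]>350)&(P[...,0]<480)&(P[...,1]>-80)&(P[...,1]<-40)];print("table z",np.median(q[:,2]),q[:,2].std())
E
```

```text
top tray [456.7  -6.3   1.5]
top table [ 406.3 -103.5   -6.8]
top stand [ 448.5 -305.3   27.7]
top pot [ 485.1 -483.3   62.9]
top bottle [568.1 120.1  66.6]
top c1 [454.5 350.6  99.7]
top c2 [448.7 217.3  80.7]
top shelf [715.2 -29.5 495.4]
top shelfedge [599.4 -26.8 424.7]
table z 2.033990279148611 6.523980132412845
side tray [459.9 -11.4   1.9]
side stand [ 443.4 -281.9   35.1]
side table [305.1 289.9   1.7]
side pot [ 478.9 -466.5   57.1]
side bottle [562.4 140.3  55.5]
side shelf [599.5  62.8 459.4]
table z 4.1938617603796615 5.794685635727323
```

View pics/c0.png

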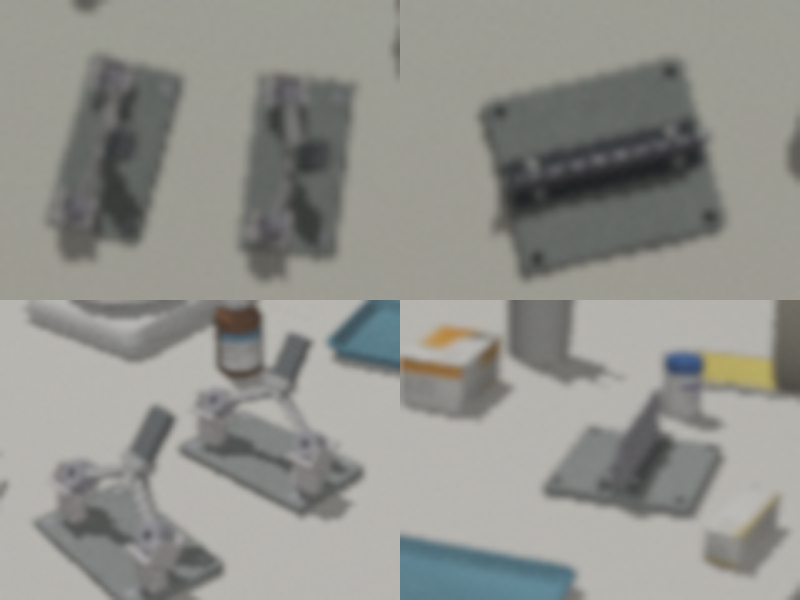

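The crops show both beams leaning right (−y), with disc hubs visible from above at crop A (115,75)/(72,207) and crop B (288,92)/(270,228). The stand's base corners are at about crop (480,103), (682,58), (722,230) and (528,278). Next I'll measure from averaged frames.

```bash
cat >> h.py <<'E'
def avg(n,k):
    I=[];D=[]
    for _ in range(k):
        im,d=optics.grab_frame(n);I.append(im);D.append(np.where(d==0,np.nan,d))
    return np.mean(I,0),np.nanmedian(D,0)
def ray(n,uv):
    K,e,M=cam(n);d=M@np.linalg.solve(K,[uv[0],uv[1],1]);return e,d/np.linalg.norm(d)
def onz(n,uv,z):
    e,d=ray(n,uv);return e+d*(z-e[2])/d[2]
def tri(a,b):
    (e1,d1),(e2,d2)=ray("top",a),ray("side",b)
    s=np.linalg.lstsq(np.stack([d1,-d2],1),e2-e1,rcond=None)[0]
    p,q=e1+s[0]*d1,e2+s[1]*d2
    return (p+q)/2,np.linalg.norm(p-q)
E
python3 - <<'E'
from h import *
t,td=avg("top",8);s,sd=avg("side",8)
np.savez("avg.npz",t=t,td=td,s=s,sd=sd)
def rect(im,box,thr):
    x,y,w,h=box;g=cv2.cvtColor(im.astype(np.float32),cv2.COLOR_RGB2GRAY)[y:y+h,x:x+w]
    g=cv2.resize(g,None,fx=8,fy=8,interpolation=cv2.INTER_CUBIC)
    m=(g<thr).astype(np.uint8);c=max(cv2.findContours(m,0,1)[0],key=cv2.contourArea)
    b=cv2.boxPoints(cv2.minAreaRect(c));return (b+.5)/8-.5+[x,y]
for nm,box,z in(("stand",(300,186,65,54),12),):
  for thr in(120,130,140):
    b=rect(t,box,thr);w=np.array([onz("top",p,z) for p in b]);print(nm,thr,b.round(1).tolist(),w.mean(0).round(1),np.linalg.norm(np.diff(w,axis=0),axis=1).round(1),np.degrees(np.arctan2(*(w[1]-w[0])[[1,0]])).round(1))
# tray: blue
hsv=cv2.cvtColor((t/255).astype(np.float32),cv2.COLOR_RGB2HSV)
m=((hsv[...,0]>185)&(hsv[...,0]<230)&(hsv[...,1]>.35)).astype(np.uint8);m[:,:225]=0;m[:,285:]=0
c=max(cv2.findContours(m,0,1)[0],key=cv2.contourArea);b=cv2.boxPoints(cv2.minAreaRect(c));w=np.array([onz("top",p,16) for p in b])
print("tray",w.mean(0).round(1),np.linalg.norm(np.diff(w,axis=0),axis=1),np.degrees(np.arctan2(*(w[1]-w[0])[[1,0]])))
# montage, 10x top / 7x side
def crop(im,x,y,w,h,W,H): return cv2.resize(im[y:y+h,x:x+w,::-1].astype(np.float32),(W,H),interpolation=cv2.INTER_CUBIC)
M=np.vstack([np.hstack([crop(t,144,188,33,30,330,300),crop(t,180,190,33,30,330,300)]),
 np.hstack([crop(s,132,238,55,50,330,300),crop(s,178,218,55,50,330,300)])])
cv2.imwrite("pics/c1.png",np.clip(M*1.4,0,255))
E
```

```text
stand 120 [[305.6, 201.2], [350.1, 190.5], [358.6, 226.0], [314.2, 236.8]] [ 448.4 -304.1   12. ] [178.  141.  175.4] -76.6
stand 130 [[305.1, 200.8], [350.5, 189.9], [359.2, 226.2], [313.8, 237.2]] [ 448.8 -304.3   12. ] [181.8 144.1 179.1] -76.6
stand 140 [[304.5, 200.5], [350.9, 189.4], [359.8, 226.5], [313.4, 237.6]] [ 449.  -304.3   12. ] [185.8 147.  182.9] -76.7
tray [455.8  -4.4  16. ] [114.86707707 163.31725466 112.91789779] -77.34555186810694h.py:16: RuntimeWarning: All-NaN slice encountered
  return np.mean(I,0),np.nanmedian(D,0)
[ WARN:0@9.272] global loadsave.cpp:1063 imwrite_ Unsupported depth image for selected encoder is fallbacked to CV_8U.
```

View pics/c1.png

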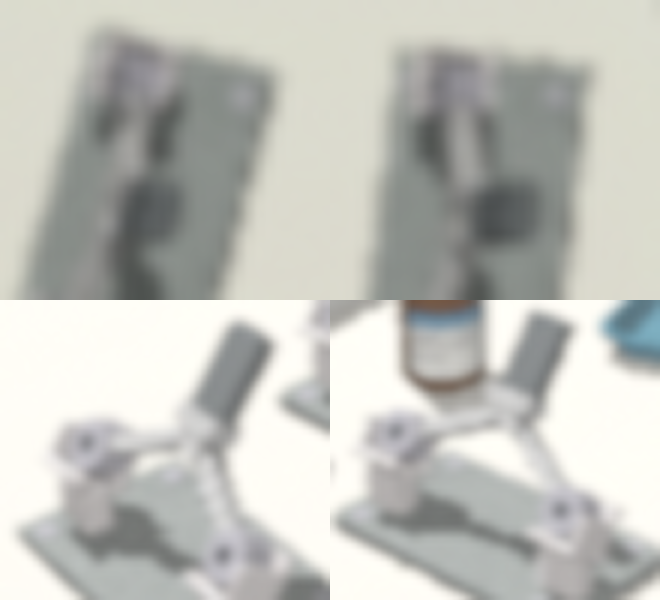

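Upper hubs are visible in both views: top A (157,195.5), B (192,197.5), and side A (146,261)/(168.6,280), B (188.4,240)/(216.4,253). I'll triangulate these and check them against the cradle geometry.

```bash
python3 - <<'E' 2>/dev/null
from h import *
S={"A":dict(ht=[(157.05,195.55),(149,221)],hs=[(146.1,261.1),(168.6,279.8)],fin=(174.1,243.8),base=[(153.05,190.55),(171.05,194.55),(162.5,228.4),(144.2,224.6)]),
"B":dict(ht=[(192.05,197.55),(188.6,225.2)],hs=[(188.4,239.7),(216.4,253.1)],fin=(213.75,222.1),base=[(186.55,192.05),(206.05,194.55),(201.6,231.2),(182.6,229)])}
for n,d in S.items():
    b=np.array([onz("top",p,8) for p in d["base"]]);c=b.mean(0)
    yv=((b[2]+b[3])-(b[0]+b[1]))[:2];yv/=np.linalg.norm(yv);xv=np.array([-yv[1],yv[0]])*-1
    xv=np.array([yv[1],-yv[0]])
    f=lambda p:np.r_[(p-c)[:2]@xv,(p-c)[:2]@yv,p[2]].round(1)
    print(n,"base",c.round(1),"xaxis",np.degrees(np.arctan2(xv[1],xv[0])).round(1),"sides",[np.linalg.norm(b[i]-b[i-1]).round(1) for i in range(4)])
    for a,s in zip(d["ht"],d["hs"]):
        p,g=tri(a,s);print(" hub tri",p.round(1),"gap",g.round(1),"local",f(p),"side@45",f(onz("side",s,45)),"top@45",f(onz("top",a,45)))
    h=[onz("side",s,45) for s in d["hs"]];v=h[1]-h[0];print(" hub dist",np.linalg.norm(v).round(1),"mid",((h[0]+h[1])/2).round(1),"xaxis",np.degrees(np.arctan2(-v[0],v[1])).round(1)+0)
    p=onz("side",d["fin"],101);print(" fin@101",p.round(1),f(p))
b=np.array([onz("top",p,12) for p in [(309,200.6),(349.4,191.6),(357.4,226),(318.6,235.6)]]);print("stand",b.mean(0).round(1),"xax",np.degrees(np.arctan2(*(b[0]+b[3]-b[1]-b[2])[[1,0]])).round(1))
k=[onz("top",p,65) for p in[(318,213),(350,205.6)]];print("knife",k,)
# table/base heights in depth
z=np.load("avg.npz")
for n,d in(("top",z["td"]),("side",z["sd"])):
    K,e,M=cam(n);v,u=np.mgrid[:384,:512];P=np.stack([(u-K[0,2])/K[0,0]*d,(v-K[1,2])/K[1,1]*d,d],-1)@M.T+e
    q=P[(abs(P[...,0]-400)<40)&(abs(P[...,1]+80)<30)];print(n,"table z",np.nanmedian(q[:,2]))
    q=P[(abs(P[...,0]-448)<70)&(abs(P[...,1]+307)<90)&(P[...,2]>50)];print(n,"knife pts",len(q),np.nanmedian(q,0).round(1),np.nanpercentile(q[:,2],[50,95]))
    for nm,c in(("A",(453,352)),("B",(448,225))):
        q=P[(abs(P[...,0]-c[0])<30)&(abs(P[...,1]-c[1])<60)&(P[...,2]>80)];print(nm,len(q),np.nanmedian(q,0).round(1),np.nanmax(q[:,2]).round(1))
# side crop of stand
s=z["s"];cv2.imwrite("pics/c2.png",np.clip(cv2.resize(s[165:215,268:328,::-1].astype(np.float32),(720,600),interpolation=cv2.INTER_CUBIC)*1.4,0,255).astype(np.uint8))
E
```

```text
A base [467.8 374.3   8. ] xaxis 77.8 sides [np.float64(137.3), np.float64(73.8), np.float64(135.9), np.float64(73.8)]
 hub tri [520.1 371.4  43.4] gap 7.3 local [  8.2 -51.6  43.4] side@45 [ 11.4 -53.   45. ] top@45 [  4.6 -49.2  45. ]
 hub tri [421.4 396.9  45.6] gap 5.7 local [12.3 50.2 45.6] side@45 [13.5 46.7 45. ] top@45 [10.2 52.  45. ]
 hub dist 99.8 mid [473.5 385.7  45. ] xaxis 76.6
 fin@101 [455.4 343.4 101. ] [-32.8   5.7 101. ]
B base [458.7 230.7   8. ] xaxis 85.0 sides [np.float64(145.5), np.float64(77.9), np.float64(144.1), np.float64(74.6)]
 hub tri [510.2 234.8  41.4] gap 2.9 local [  8.6 -50.9  41.4] side@45 [ 13.3 -47.7  45. ] top@45 [  6.8 -49.3  45. ]
 hub tri [405.2 245.5  42.7] gap 5.7 local [10.1 54.6 42.7] side@45 [13.8 54.3 45. ] top@45 [ 7.8 57.  45. ]
 hub dist 102.0 mid [456.6 244.5  45. ] xaxis 84.7
 fin@101 [447.9 205.  101. ] [-26.5   8.5 101. ]
stand [ 449.  -309.8   12. ] xax 103.0
knife [array([ 444.67382563, -243.93815037,   65.        ]), array([ 471.87968895, -363.5879379 ,   65.        ])]
top table z 0.46527973117508736
top knife pts 72 [ 454.3 -309.6   62.5] [62.47346145 66.00038956]
A 31 [461.9 346.2  97.1] 103.1
B 37 [453.9 202.7  96.3] 103.4
side table z 2.6316711358261955
side knife pts 57 [ 449.8 -292.5   59.8] [59.77828656 66.36622494]
A 116 [458.  351.4  91.8] 102.8
B 94 [450.3 207.6  91.3] 103.4
```

View pics/c2.png

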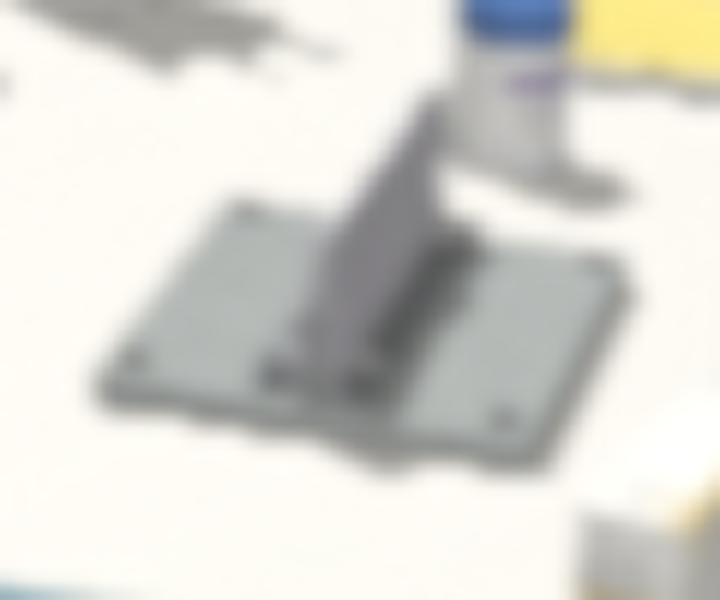

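In the side view the blade stands in the middle of the base. Its near top corner is at about px (294.6,182.5) and its far top corner at about (303.5,172.5). I'll pin the edge line from pixel profiles.

```bash
python3 - <<'E'
from h import *
z=np.load("avg.npz");g=z["t"].mean(2)
print("rows 196..222")
for c in(312,316,320,324,328,332,336,340,344,348,352):print(c,g[196:224,c].round(0).astype(int))
for p in[(294.6,182.5),(303.5,172.5)]:print(onz("side",p,65).round(1))
for p in [(276.3,197),(285.6,182.2),(319,186),(311.6,200)]:print("base side",onz("side",p,12).round(1))
gs=z["s"].mean(2)
print("side rows 170..200 cols 288..310")
for r in range(168,202,2):print(r,gs[r,286:312].round(0).astype(int))
E
```

```text
rows 196..222
312 [153 153 149 133 108  83  70  83  96  99 100 100  98  96  96  96  95  93
  95 108 118 122 123 124 124 125 123 113]
316 [153 148 133 113 102 101 101 102 102 101 102 102 102 102 100  88  70  60
  64  72  68  56  46  40  41  49  58  69]
320 [149 135 116 107 105 104 103 101 101 102 102 101 101 100  91  84  92  95
  91  79  60  54  59  57  51  56  68  87]
324 [134 114 104 102 102 102 102 102 104 104 103 102  98  87  70  60  68  86
  83  63  46  36  35  43  58  78  95 103]
328 [120 106 104 103 103 103 104 104 104 103 103 101  91  76  62  69  90  87
  64  45  36  35  42  55  70  90 102 104]
332 [106 102 102 102 101 100 101 103 104 103 100  90  75  64  72  96  92  66
  47  38  35  42  54  66  86  99 102 102]
336 [101 101 101 101 101 101 102 103 103 101  94  77  63  69  92  90  68  48
  38  35  41  52  66  85  98 102 103 104]
340 [102 102 102 102 102 102 101 101 100  92  76  63  66  83  84  65  48  38
  35  41  53  65  84  98 102 102 102 102]
344 [100 100 101 101 102 102 102 101  97  83  66  66  82  80  63  48  39  35
  40  52  65  83  98 102 102 102 102 101]
348 [100 102 10
[... 1620 characters left out ...]

  67  76  89 108 123 130 132 131]
190 [131 132 132 131 131 129 124 112 103  98  95  93  91  86  76  66  65  69
  77  86 101 117 127 131 131 131]
192 [131 132 132 131 128 121 110  98  94  95  95  91  83  73  65  64  71  82
  97 113 124 129 131 132 132 131]
194 [131 130 128 120 111 109 108  99  94  94  94  89  84  76  69  72  83 100
 118 128 132 131 131 131 131 131]
196 [130 129 122 106  90  86  90  89  89  89  83  75  72  73  77  85 100 118
 129 132 132 132 131 130 131 131]
198 [109 111 112 110 109 108 104  97  91  90  87  81  78  80  87 100 116 127
 131 132 132 131 128 124 125 128]
200 [135 132 123 114 108 106 105 104 102 101  99  98  97  97 101 110 118 123
 124 125 126 125 119 110 109 116]
```

Estimates so far:
- **Knife middle:** about (452,-309), edge direction 103°.
- **B notch:** about (454.5,228.5), x axis at 85°.
- **A notch:** about (465.5,371.5), x axis at 77°.

I'm starting with B.

>>> servo_tool(
  rows=[
    [0,0,0,0,0,0.954],
    [0,0,0,0,0,0.954],
    [0,0,0,0,0,0.954],
    [0,0,0,0,0,0.954],
    [0.028,-0.103,-0.0055,0,0,0],
    [0.028,-0.103,-0.0055,0,0,0],
    [0.028,-0.103,-0.0055,0,0,0],
    [0.028,-0.103,-0.0055,0,0,0],
    [0.028,-0.103,-0.0055,0,0,0],
    [0.028,-0.103,-0.0055,0,0,0],
    [0.028,-0.103,-0.0055,0,0,0],
    [0.028,-0.103,-0.0055,0,0,0],
  ],
  hand=0,
  grip_force=50,
)

```text
clock: 2.1
eef_pos: [302.7, -248.8, 249.2]
orientation: [0.999, -0.044, 0.0, 0.0]
ft_force: [0.6, -0.5, -0.9]
gripper_width: 42.4
finger_force: 0.0
```

>>> servo_tool(
  rows=[
    [0.028,-0.103,-0.0055,0,0,0],
    [0.028,-0.103,-0.0055,0,0,0],
    [0.028,-0.103,-0.0055,0,0,0],
    [0.028,-0.103,-0.0055,0,0,0],
    [0.028,-0.103,-0.0055,0,0,0],
    [0.028,-0.103,-0.0055,0,0,0],
    [0.028,-0.103,-0.0055,0,0,0],
    [0.028,-0.103,-0.0055,0,0,0],
    [0.028,-0.103,-0.0055,0,0,0],
    [0.028,-0.103,-0.0055,0,0,0],
  ],
)

```text
clock: 3.1
eef_pos: [450.1, 152.4, 271.2]
orientation: [0.999, -0.043, 0.0, -0.0]
ft_force: [0.3, -0.4, 0.4]
gripper_width: 42.2
finger_force: 0.0
```

>>> servo_tool(
  rows=[
    [0,0,0,0.97,0,0],
    [0,0,0,0.97,0,0],
    [0,0,0,0.97,0,0],
    [0,0,0,0.97,0,0],
    [0,0,0,0.97,0,0],
    [0,0,0,0.97,0,0],
    [0,0,0,0,0,0],
    [0,0,0,0,0,0],
  ],
)

```text
clock: 3.9
eef_pos: [449.9, 149.7, 270.6]
orientation: [0.953, -0.042, 0.013, -0.299]
ft_force: [0.9, 0.5, 0.2]
gripper_width: 42.3
finger_force: 0.0
```

```bash
cat >> h.py <<'E'
def go(p,cx,tilt=35,cs=None,yt=0):
    """deltas (share units, tool axes) to TCP target p, tool y=-beam x for beam x heading cx deg, leaning tilt"""
    s=sensors.read_state();M=R.from_quat(s["orientation"]).as_matrix()
    c=np.array([np.cos(np.radians(cx)),np.sin(np.radians(cx)),0]);x0=np.cross(c,[0,0,1])
    T=np.stack([x0,-c,[0,0,-1]],1)@R.from_euler("x",tilt,degrees=True).as_matrix()@R.from_euler("y",yt,degrees=True).as_matrix()
    d=M.T@(np.array(p)-s["eef_pos"]);rv=R.from_matrix(M.T@T).as_rotvec(degrees=True)
    print("clock",s["clock"],"eef",s["eef_pos"].round(1),"w",round(s["gripper_width"],1),"F",s["ft_force"].round(1),"q",s["qpos"].round(2))
    print("shift mm",d.round(1),"share",(d/400).round(4),"turn/6",(rv/6).round(3), "shift after turn",(T.T@(np.array(p)-s["eef_pos"])).round(1))
def tcp(notch,cx,tilt,h):
    c=np.array([np.cos(np.radians(cx)),np.sin(np.radians(cx)),0]);t=np.radians(tilt)
    return np.array(notch)+h*(-np.sin(t)*c+np.cos(t)*np.array([0,0,1]))
E
python3 - <<'E'
from h import *
n=[454.5,228.5,60]
go(tcp(n,85,35,100),85);go(tcp(n,85,35,12),85)
E
```

```text
clock 3.9 eef [449.9 149.7 270.6] w 42.3 F [0.9 0.5 0.2] q [-0.25 -0.32  1.96  0.6   1.61  1.4 ]
shift mm [ -2.2  55.7 118. ] share [-0.0055  0.1393  0.295 ] turn/6 [ 0.035 -0.002 -0.017] shift after turn [ -2.3  56.1 117.8]
clock 3.9 eef [449.9 149.7 270.6] w 42.3 F [0.9 0.5 0.2] q [-0.25 -0.32  1.96  0.6   1.61  1.4 ]
shift mm [ -2.2  55.4 206. ] share [-0.0055  0.1385  0.515 ] turn/6 [ 0.035 -0.002 -0.017] shift after turn [ -2.3  56.1 205.8]
```

>>> servo_tool(
  rows=[
    [-0.001,0.0232,0.049,0,0,0],
    [-0.001,0.0232,0.049,0,0,0],
    [-0.001,0.0232,0.049,0,0,0],
    [-0.001,0.0232,0.049,0,0,0],
    [-0.001,0.0232,0.049,0,0,0],
    [0,0.0232,0.049,0,0,0],
    [0,0,0,0,0,0],
  ],
)

```text
clock: 4.6
eef_pos: [447.9, 173.4, 140.4]
orientation: [0.953, -0.041, 0.011, -0.299]
ft_force: [-0.9, 0.6, -0.2]
gripper_width: 42.9
finger_force: 0.0
```

```bash
python3 - <<'E'
from h import *
n=[454.5,228.5,60]
go(tcp(n,85,35,12),85)
t,_=optics.grab_frame("top");s,_=optics.grab_frame("side")
f=lambda im,x,y,w,h:cv2.resize(im[y:y+h,x:x+w,::-1],(400,400),interpolation=cv2.INTER_CUBIC)
cv2.imwrite("pics/g1.png",np.hstack([f(t,165,180,60,60),f(s,160,175,90,90)]))
E
```

```text
clock 4.6 eef [447.9 173.4 140.4] w 42.9 F [-0.9  0.6 -0.2] q [-0.2  -0.2   2.1   0.62  1.36  1.29]
shift mm [ 2.3  0.4 85.7] share [0.0056 0.0011 0.2142] turn/6 [0.033 0.048 0.005] shift after turn [ 1.8  0.7 85.7]
```

View pics/g1.png

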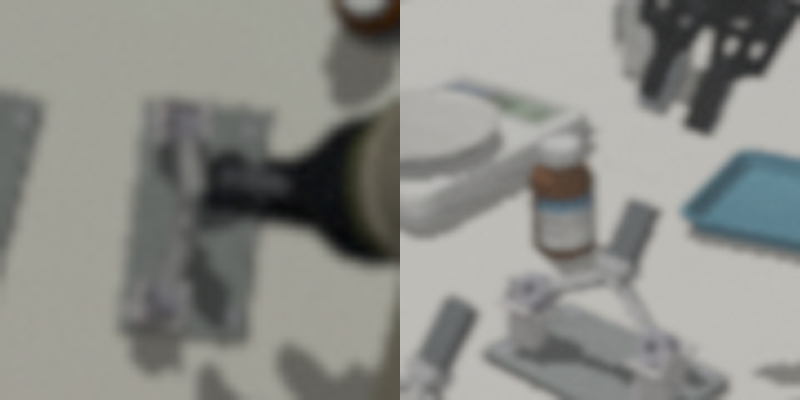

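The tips sit in line with B's fin in the side view (tips about (680,118), fin top about (640,205) in the crop). Going in along the fin.

>>> servo_tool(
  rows=[
    [0,0,0.035,0.03,0,0],
    [0,0,0.035,0,0,0],
    [0,0,0.035,0,0,0],
    [0,0,0.035,0,0,0],
    [0,0,0.035,0,0,0],
    [0,0,0.037,0,0,0],
    [0,0,0,0,0,0],
  ],
)

```text
clock: 5.4
eef_pos: [453.1, 221.7, 72.2]
orientation: [0.953, -0.041, 0.012, -0.301]
ft_force: [-0.5, 0.2, 0.3]
gripper_width: 42.8
finger_force: 0.0
```

>>> servo_tool(
  rows=[
    [0,0,0,0,0,0],
    [0,0,0,0,0,0],
    [0,0,0,0,0,0],
    [0,0,0,0,0,0],
    [0,0,0,0,0,0],
    [0,0,0,0,0,0],
    [0,0,0,0,0,0],
    [0,0,0,0,0,0],
  ],
  hand=-1,
  grip_force=60,
)

```text
clock: 6.2
eef_pos: [454.3, 220.5, 73.5]
orientation: [0.953, -0.041, 0.013, -0.301]
ft_force: [0.1, -4.1, 2.8]
gripper_width: 11.5
finger_force: 60.6
```

>>> servo_tool(
  rows=[
    [0,0,-0.015,0,0,0],
    [0,0,-0.025,0,0,0],
    [0,0,-0.035,0,0,0],
    [0,0,-0.05,0,0,0],
    [0,0,-0.06,0,0,0],
    [0,0,-0.06,0,0,0],
    [0,0,-0.06,0,0,0],
    [0,0,-0.06,0,0,0],
    [0,0,0,0,0,0],
  ],
)

```text
clock: 7.1
eef_pos: [448.4, 135.4, 196.0]
orientation: [0.953, -0.041, 0.016, -0.301]
ft_force: [0.8, 0.1, -1.3]
gripper_width: 11.0
finger_force: 59.9
```

```bash
python3 - <<'E'
from h import *
go([450,100,220],103.2,0)
E
```

```text
clock 7.1 eef [448.4 135.4 196. ] w 11.0 F [ 0.8  0.1 -1.3] q [-0.29 -0.26  2.05  0.6   1.5   1.28]
shift mm [  4.9  14.9 -39.8] share [ 0.0122  0.0374 -0.0995] turn/6 [-5.782 -0.98  -2.933] shift after turn [ -6.5  34.8 -24. ]
```

>>> servo_tool(
  rows=[
    [0,0,0,-0.964,-0.163,-0.489],
    [0,0,0,-0.964,-0.163,-0.489],
    [0,0,0,-0.964,-0.163,-0.489],
    [0,0,0,-0.964,-0.163,-0.489],
    [0,0,0,-0.964,-0.163,-0.489],
    [0,0,0,-0.964,-0.163,-0.489],
    [0,0,0,0,0,0],
  ],
)

```text
clock: 7.8
eef_pos: [445.8, 139.4, 192.1]
orientation: [0.993, 0.119, -0.003, -0.0]
ft_force: [0.2, 0.5, -2.0]
gripper_width: 11.1
finger_force: 59.9
```

>>> servo_tool(
  rows=[
    [-0.01,0.05,-0.005,0,0,0],
    [-0.0204,0.0987,-0.005,0,0,0],
    [-0.0204,0.0987,-0.005,0,0,0],
    [-0.0204,0.0987,-0.005,0,0,0],
    [-0.0204,0.0987,-0.005,0,0,0],
    [-0.0204,0.0987,-0.005,0,0,0],
    [-0.0204,0.0987,0,0,0,0],
    [-0.0204,0.0987,0,0,0,0],
    [-0.0204,0.0987,0,0,0,0],
    [-0.0204,0.0987,0,0,0,0],
    [-0.0204,0.0987,0,0,0,0],
    [-0.0204,0.0987,0,0,0,0],
  ],
)

```text
clock: 9.0
eef_pos: [459.0, -328.1, 202.9]
orientation: [0.993, 0.115, -0.002, -0.002]
ft_force: [1.3, 0.0, -1.0]
gripper_width: 11.1
finger_force: 59.8
```

>>> servo_tool(
  rows=[
    [-0.01,0.048,0,0,0,0],
    [0,0,0,0,0,0],
    [0,0,0,0,0,0],
  ],
)

```text
clock: 9.3
eef_pos: [459.6, -346.1, 202.9]
orientation: [0.993, 0.115, -0.002, -0.002]
ft_force: [-0.8, -0.6, -2.1]
gripper_width: 11.3
finger_force: 59.8
```

```bash
python3 - <<'E'
from h import *
go([461,-348,130],103.2,0)
E
```

```text
clock 9.3 eef [ 459.6 -346.1  202.9] w 11.3 F [-0.8 -0.6 -2.1] q [-0.73  0.09  1.59 -0.    1.47  0.61]
shift mm [ 1.2  2.6 72.8] share [0.0031 0.0065 0.1821] turn/6 [-0.05   0.039 -0.006] shift after turn [ 0.9  2.2 72.9]
```

>>> servo_tool(
  rows=[
    [0.001,0.005,0.03,-0.05,0.04,0],
    [0,0,0.05,0,0,0],
    [0,0,0.05,0,0,0],
    [0,0,0.05,0,0,0],
    [0,0,0.05,0,0,0],
    [0,0,0.025,0,0,0],
    [0,0,0,0,0,0],
    [0,0,0,0,0,0],
  ],
)

```text
clock: 10.1
eef_pos: [461.5, -347.9, 102.4]
orientation: [0.993, 0.116, 0.0, 0.001]
ft_force: [0.2, 0.2, -1.9]
gripper_width: 11.5
finger_force: 59.7
```

```bash
python3 - <<'E'
from h import *
go([461,-348,77],103.2,0)
t,_=avg("top",4);s,_=avg("side",4);np.savez("p1.npz",t=t,s=s)
f=lambda im,x,y,w,h:np.clip(1.4*cv2.resize(im[y:y+h,x:x+w,::-1].astype(np.float32),(400,400),interpolation=cv2.INTER_CUBIC),0,255).astype(np.uint8)
cv2.imwrite("pics/g2.png",np.hstack([f(t,310,190,50,50),f(s,270,145,50,50)]))
E
```

```text
clock 10.1 eef [ 461.5 -347.9  102.4] w 11.5 F [ 0.2  0.2 -1.9] q [-0.73  0.17  1.69 -0.    1.28  0.61]
shift mm [-0.5 -0.1 25.4] share [-0.0013 -0.0004  0.0634] turn/6 [ 0.029 -0.     0.02 ] shift after turn [-0.5 -0.1 25.4]h.py:16: RuntimeWarning: All-NaN slice encountered
  return np.mean(I,0),np.nanmedian(D,0)
```

View pics/g2.png

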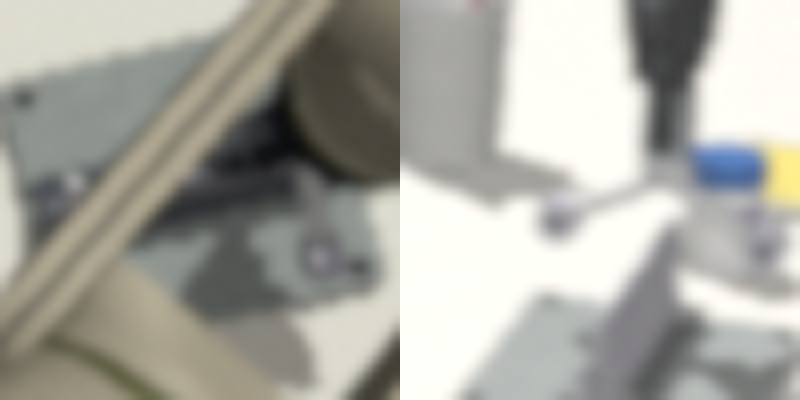

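```bash
python3 - <<'E'
from h import *
L,Rr=(289.2,171.4),(315.2,175.1)
k=[onz("side",p,65) for p in[(302.1,174),(294.3,186)]]
print("knife",[x.round(1) for x in k])
e=(k[1]-k[0])[:2];print("heading",np.degrees(np.arctan2(e[1],e[0])),np.linalg.norm(e));
for z in(62,64,66,68):
    a,b=onz("side",L,z),onz("side",Rr,z);m=(a+b)/2
    e0=np.array([np.cos(np.radians(103.2)),np.sin(np.radians(103.2))]);n=np.array([e0[1],-e0[0]])
    print(z,m.round(1),np.linalg.norm(a-b).round(1),"heading",np.degrees(np.arctan2(*(b-a)[[1,0]])).round(1),"offset across",((m-(k[0]+k[1])/2)[:2]@n).round(1),((m-k[0])[:2]@n).round(1))
p,g=tri((349.6,221.5),Rr);print("disc tri",p.round(1),g)
for c,r in((336,210.5),(328,212.4),(344,208.5)):print("top ridge",onz("top",(c,r),65).round(1))
E
```

```text
knife [array([ 462.7, -350.4,   65. ]), array([ 431.1, -224.1,   65. ])]
heading 104.06019762946384 130.16141057934536
62 [ 470.1 -365.6   62. ] 101.9 heading -167.4 offset across 4.7 3.7
64 [ 467.8 -360.5   64. ] 101.5 heading -167.4 offset across 3.6 2.6
66 [ 465.5 -355.5   66. ] 101.1 heading -167.4 offset across 2.5 1.5
68 [ 463.2 -350.4   68. ] 100.7 heading -167.4 offset across 1.4 0.4
disc tri [ 412.6 -359.    69. ] 0.872144961357364
top ridge [ 453.7 -311.    65. ]
top ridge [ 446.8 -281.1   65. ]
top ridge [ 461.1 -340.9   65. ]
```

The side view shows the held beam's discs at px (289,171) and (315,175), straddling the knife line to within about 1 mm, with the notch about 26 mm above the edge. Lowering now.

>>> servo_tool(
  rows=[
    [0,0,0.02,0,0,0],
    [0,0,0.02,0,0,0],
    [0,0,0.01,0,0,0],
    [0,0,0.005,0,0,0],
    [0,0,0,0,0,0],
    [0,0,0,0,0,0],
  ],
)

```text
clock: 11.1
eef_pos: [461.4, -348.4, 80.0]
orientation: [0.993, 0.116, 0.0, 0.001]
ft_force: [1.2, -0.1, -1.4]
gripper_width: 11.6
finger_force: 60.1
```

>>> servo_tool(
  rows=[
    [0,0,0.0025,0,0,0],
    [0,0,0.0025,0,0,0],
    [0,0,0,0,0,0],
  ],
)

```text
clock: 11.4
eef_pos: [462.4, -348.9, 79.2]
orientation: [0.993, 0.116, 0.001, 0.002]
ft_force: [2.9, 1.3, 5.4]
gripper_width: 11.3
finger_force: 60.9
```

>>> servo_tool(
  rows=[
    [0,0,0.0025,0,0,0],
    [0,0,0,0,0,0],
  ],
)

```text
clock: 11.6
eef_pos: [462.9, -349.2, 78.9]
orientation: [0.993, 0.116, 0.002, 0.003]
ft_force: [2.9, 1.4, 7.8]
gripper_width: 11.2
finger_force: 61.4
```

>>> servo_tool(
  rows=[
    [0.003,0,-0.005,0,0,0],
    [0,0,0,0,0,0],
    [0,0,0,0,0,0],
  ],
)

```text
clock: 11.9
eef_pos: [462.5, -348.2, 79.2]
orientation: [0.993, 0.116, 0.0, 0.002]
ft_force: [1.2, 1.2, 4.0]
gripper_width: 11.2
finger_force: 60.5
```

>>> servo_tool(
  rows=[
    [0,0,0,0,0,0],
    [0,0,0,0,0,0],
    [0,0,0,0,0,0],
    [0,0,0,0,0,0],
    [0,0,0,0,0,0],
    [0,0,0,0,0,0],
    [0,0,0,0,0,0],
    [0,0,0,0,0,0],
  ],
  hand=-0.2,
)

```text
clock: 12.7
eef_pos: [462.4, -348.1, 79.0]
orientation: [0.993, 0.116, -0.0, 0.001]
ft_force: [-0.6, -0.6, -0.4]
gripper_width: 34.0
finger_force: 0.0
```

>>> servo_tool(
  rows=[
    [0,0,-0.02,0,0,0],
    [0,0,-0.04,0,0,0],
    [0,0,-0.06,0,0,0],
    [0,0,-0.08,0,0,0],
    [0,0,-0.08,0,0,0],
    [0,0,-0.08,0,0,0],
    [0,0,-0.06,0,0,0],
    [0,0,0,0,0,0],
  ],
)

```text
clock: 13.5
eef_pos: [464.3, -349.3, 254.0]
orientation: [0.993, 0.116, 0.003, 0.005]
ft_force: [0.1, -0.2, 0.6]
gripper_width: 33.9
finger_force: 0.0
```

```bash
python3 - <<'E' 2>/dev/null
from h import *
a=[465.5,371.5,60]
go([455,285,250],77.2,0)
s,_=avg("side",4);np.savez("p2.npz",s=s)
f=lambda im,x,y,w,h:np.clip(1.4*cv2.resize(im[y:y+h,x:x+w,::-1].astype(np.float32),(400,400),interpolation=cv2.INTER_CUBIC),0,255).astype(np.uint8)
cv2.imwrite("pics/g3.png",np.hstack([f(s,265,150,60,60),f(s,130,230,60,60)]))
E
```

```text
clock 13.5 eef [ 464.3 -349.3  254. ] w 33.9 F [ 0.1 -0.2  0.6] q [-0.73  0.06  1.52 -0.    1.55  0.61]
shift mm [ 136.8 -619.4   -2.1] share [ 0.3421 -1.5485 -0.0051] turn/6 [ 0.091 -0.072  4.349] shift after turn [-149.5 -616.4    4. ]
```

View pics/g3.png

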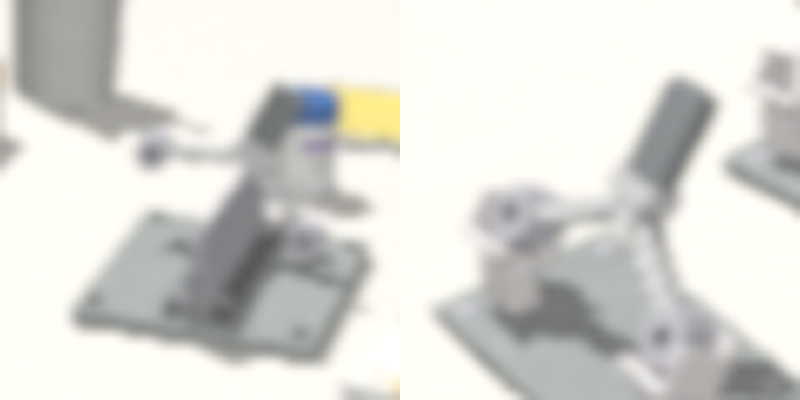

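B is tipped: in the left crop its low-x disc lies on the base at about (305,240) and the far disc is raised at (152,152). So B is the faulty beam. Now fetching A.

>>> servo_tool(
  rows=[
    [0,0,0,0.018,-0.014,0.87],
    [0,0,0,0.018,-0.014,0.87],
    [0,0,0,0.018,-0.014,0.87],
    [0,0,0,0.018,-0.014,0.87],
    [0,0,0,0.018,-0.014,0.87],
    [-0.0267,-0.11,0,0,0,0],
    [-0.0267,-0.11,0,0,0,0],
    [-0.0267,-0.11,0,0,0,0],
    [-0.0267,-0.11,0,0,0,0],
    [-0.0267,-0.11,0,0,0,0],
    [-0.0267,-0.11,0,0,0,0],
    [-0.0267,-0.11,0,0,0,0],
  ],
  hand=0,
)

```text
clock: 14.9
eef_pos: [456.6, -28.8, 247.6]
orientation: [0.994, -0.112, -0.005, -0.003]
ft_force: [0.6, 0.2, 0.1]
gripper_width: 42.8
finger_force: 0.0
```

>>> servo_tool(
  rows=[
    [-0.0267,-0.11,0,0,0,0],
    [-0.0267,-0.11,0,0,0,0],
    [-0.0267,-0.11,0,0,0,0],
    [-0.0267,-0.11,0,0,0,0],
    [-0.0267,-0.11,0,0,0,0],
    [-0.0267,-0.11,0,0,0,0],
    [-0.0267,-0.11,0,0,0,0],
    [0,0,0,0,0,0],
  ],
)

```text
clock: 15.7
eef_pos: [451.1, 290.6, 249.1]
orientation: [0.994, -0.109, -0.006, -0.003]
ft_force: [-1.1, -1.6, 0.1]
gripper_width: 42.6
finger_force: 0.0
```

>>> servo_tool(
  rows=[
    [0,0,0,0.972,0,0],
    [0,0,0,0.972,0,0],
    [0,0,0,0.972,0,0],
    [0,0,0,0.972,0,0],
    [0,0,0,0.972,0,0],
    [0,0,0,0.972,0,0],
    [0,0,0,0,0,0],
    [0,0,0,0,0,0],
  ],
)

```text
clock: 16.5
eef_pos: [452.9, 285.0, 249.9]
orientation: [0.947, -0.109, 0.029, -0.3]
ft_force: [0.2, 0.4, 0.1]
gripper_width: 42.6
finger_force: 0.0
```

```bash
python3 - <<'E'
from h import *
n=[466.3,371,60]
go(tcp(n,77.2,35,100),77.2);go(tcp(n,77.2,35,13),77.2)
E
```

```text
clock 16.5 eef [452.9 285.  249.9] w 42.6 F [0.2 0.4 0.1] q [ 0.07 -0.36  2.03  0.6   1.33  1.77]
shift mm [ -4.9  38.  105.3] share [-0.0123  0.095   0.2634] turn/6 [-0.015  0.066 -0.075] shift after turn [ -6.   37.8 105.4]
clock 16.5 eef [452.9 285.  249.9] w 42.6 F [0.2 0.4 0.1] q [ 0.07 -0.36  2.03  0.6   1.33  1.77]
shift mm [ -4.3  38.1 192.3] share [-0.0108  0.0953  0.4809] turn/6 [-0.015  0.066 -0.075] shift after turn [ -6.   37.8 192.4]
```

>>> servo_tool(
  rows=[
    [-0.003,0.019,0.052,0,0.066,-0.075],
    [-0.003,0.019,0.052,0,0,0],
    [-0.003,0.019,0.052,0,0,0],
    [-0.003,0.019,0.052,0,0,0],
    [-0.003,0.019,0.052,0,0,0],
    [0,0,0,0,0,0],
    [0,0,0,0,0,0],
  ],
)

```text
clock: 17.2
eef_pos: [453.4, 316.5, 144.7]
orientation: [0.947, -0.104, 0.034, -0.3]
ft_force: [0.9, 0.1, 0.3]
gripper_width: 42.5
finger_force: 0.0
```

```bash
python3 - <<'E'
from h import *
n=[466.3,371,60]
go(tcp(n,77.2,35,13),77.2)
t,_=optics.grab_frame("top");s,_=optics.grab_frame("side")
f=lambda im,x,y,w,h:np.clip(1.4*cv2.resize(im[y:y+h,x:x+w,::-1].astype(np.float32),(400,400),interpolation=cv2.INTER_CUBIC),0,255).astype(np.uint8)
cv2.imwrite("pics/g4.png",np.hstack([f(t,135,180,60,60),f(s,125,195,80,80)]))
E
```

```text
clock 17.2 eef [453.4 316.5 144.7] w 42.5 F [0.9 0.1 0.3] q [ 0.15 -0.24  2.13  0.65  1.1   1.67]
shift mm [ 0.6  3.  88.5] share [0.0014 0.0075 0.2212] turn/6 [-0.033  0.012  0.04 ] shift after turn [ 0.5  2.7 88.5]
```

View pics/g4.png

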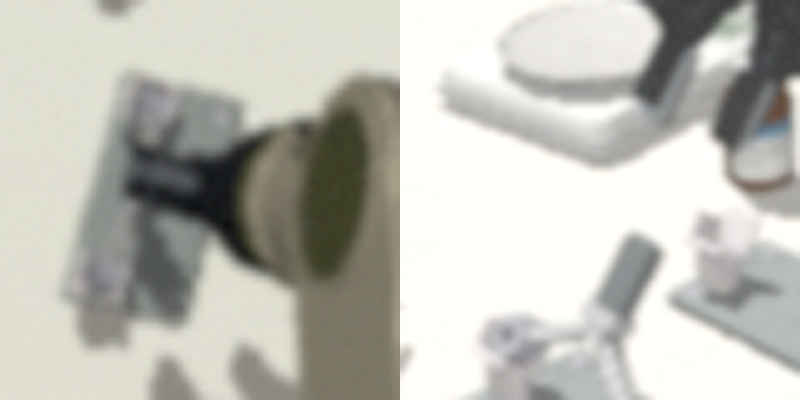

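The gripper is in line with A's fin (tip midpoint about (689,119), fin top about (645,240) in the crop), apart from the 3 mm already computed. Going in.

>>> servo_tool(
  rows=[
    [0,0.0075,0.036,-0.03,0,0.04],
    [0,0,0.037,0,0,0],
    [0,0,0.037,0,0,0],
    [0,0,0.037,0,0,0],
    [0,0,0.037,0,0,0],
    [0,0,0.037,0,0,0],
    [0,0,0,0,0,0],
  ],
)

```text
clock: 18.0
eef_pos: [464.3, 363.4, 70.1]
orientation: [0.948, -0.107, 0.033, -0.299]
ft_force: [-0.8, -0.7, -0.1]
gripper_width: 43.1
finger_force: 0.0
```

>>> servo_tool(
  rows=[
    [0,0,0,0,0,0],
    [0,0,0,0,0,0],
    [0,0,0,0,0,0],
    [0,0,0,0,0,0],
    [0,0,0,0,0,0],
    [0,0,0,0,0,0],
    [0,0,0,0,0,0],
    [0,0,0,0,0,0],
  ],
  hand=-1,
  grip_force=60,
)

```text
clock: 18.8
eef_pos: [465.5, 362.9, 71.9]
orientation: [0.947, -0.107, 0.035, -0.3]
ft_force: [-2.2, -4.5, 7.6]
gripper_width: 11.2
finger_force: 67.5
```

>>> servo_tool(
  rows=[
    [0,0,-0.015,0,0,0],
    [0,0,-0.025,0,0,0],
    [0,0,-0.035,0,0,0],
    [0,0,-0.05,0,0,0],
    [0,0,-0.06,0,0,0],
    [0,0,-0.06,0,0,0],
    [0,0,-0.06,0,0,0],
    [0,0,-0.08,0,0,0],
    [0,0,0,0,0,0],
  ],
)

```text
clock: 19.7
eef_pos: [446.8, 275.2, 200.8]
orientation: [0.947, -0.107, 0.037, -0.3]
ft_force: [0.1, 0.4, -1.0]
gripper_width: 11.1
finger_force: 66.7
```

```bash
python3 - <<'E'
from h import *
go([443.5,-270,220],103.2,0)
E
```

```text
clock 19.7 eef [446.8 275.2 200.8] w 11.1 F [ 0.1  0.4 -1. ] q [ 0.05 -0.36  2.12  0.62  1.25  1.68]
shift mm [ 119.3  424.2 -321.6] share [ 0.2983  1.0606 -0.8039] turn/6 [-5.746 -1.394 -4.205] shift after turn [-127.7  530.1  -19.2]
```

>>> servo_tool(
  rows=[
    [0,0,0,-0.821,-0.199,-0.601],
    [0,0,0,-0.821,-0.199,-0.601],
    [0,0,0,-0.821,-0.199,-0.601],
    [0,0,0,-0.821,-0.199,-0.601],
    [0,0,0,-0.821,-0.199,-0.601],
    [0,0,0,-0.821,-0.199,-0.601],
    [0,0,0,-0.821,-0.199,-0.601],
    [0,0,0,0,0,0],
  ],
)

```text
clock: 20.5
eef_pos: [444.0, 278.3, 195.5]
orientation: [0.993, 0.118, -0.004, 0.001]
ft_force: [-0.8, -0.0, -2.7]
gripper_width: 11.4
finger_force: 67.3
```

>>> servo_tool(
  rows=[
    [-0.0133,0.0552,-0.004,0,0,0],
    [-0.0266,0.1104,-0.004,0,0,0],
    [-0.0266,0.1104,-0.004,0,0,0],
    [-0.0266,0.1104,-0.004,0,0,0],
    [-0.0266,0.1104,-0.004,0,0,0],
    [-0.0266,0.1104,-0.004,0,0,0],
    [-0.0266,0.1104,-0.004,0,0,0],
    [-0.0266,0.1104,-0.004,0,0,0],
    [-0.0266,0.1104,-0.004,0,0,0],
    [-0.0266,0.1104,-0.004,0,0,0],
    [-0.0266,0.1104,-0.004,0,0,0],
    [-0.0266,0.1104,-0.004,0,0,0],
  ],
)

```text
clock: 21.7
eef_pos: [441.9, -247.4, 215.0]
orientation: [0.993, 0.115, -0.002, -0.001]
ft_force: [1.7, -0.2, -1.6]
gripper_width: 11.3
finger_force: 67.2
```

>>> servo_tool(
  rows=[
    [-0.0133,0.0552,0,0,0,0],
    [0,0,0,0,0,0],
    [0,0,0,0,0,0],
  ],
)

```text
clock: 22.0
eef_pos: [442.0, -268.4, 214.8]
orientation: [0.993, 0.114, -0.003, -0.001]
ft_force: [-0.6, 0.8, -1.3]
gripper_width: 11.2
finger_force: 67.3
```

```bash
python3 - <<'E'
from h import *
go([443.5,-270,102],103.2,0)
E
```

```text
clock 22.0 eef [ 442.  -268.4  214.8] w 11.2 F [-0.6  0.8 -1.3] q [-0.64 -0.08  1.73 -0.    1.5   0.7 ]
shift mm [  1.8   2.2 112.7] share [0.0045 0.0056 0.2819] turn/6 [-0.03   0.055 -0.009] shift after turn [  1.1   1.9 112.8]
```

>>> servo_tool(
  rows=[
    [0.004,0.005,0.03,-0.03,0.055,0],
    [0,0,0.05,0,0,0],
    [0,0,0.06,0,0,0],
    [0,0,0.06,0,0,0],
    [0,0,0.05,0,0,0],
    [0,0,0.03,0,0,0],
    [0,0,0,0,0,0],
    [0,0,0,0,0,0],
  ],
)

```text
clock: 22.8
eef_pos: [444.9, -269.7, 103.9]
orientation: [0.993, 0.116, -0.0, 0.001]
ft_force: [0.8, 0.2, -0.5]
gripper_width: 11.3
finger_force: 67.3
```

```bash
python3 - <<'E' 2>/dev/null
from h import *
go([443.5,-270,78],103.2,0)
s,_=avg("side",4);np.savez("p3.npz",s=s)
f=lambda im,x,y,w,h:np.clip(1.4*cv2.resize(im[y:y+h,x:x+w,::-1].astype(np.float32),(480,480),interpolation=cv2.INTER_CUBIC),0,255).astype(np.uint8)
cv2.imwrite("pics/g5.png",f(s,265,150,60,60))
E
```

```text
clock 22.8 eef [ 444.9 -269.7  103.9] w 11.3 F [ 0.8  0.2 -0.5] q [-0.64  0.01  1.85 -0.    1.28  0.7 ]
shift mm [-1.4 -0.1 25.9] share [-0.0035 -0.0002  0.0647] turn/6 [0.018 0.003 0.026] shift after turn [-1.4 -0.  25.9]
```

View pics/g5.png

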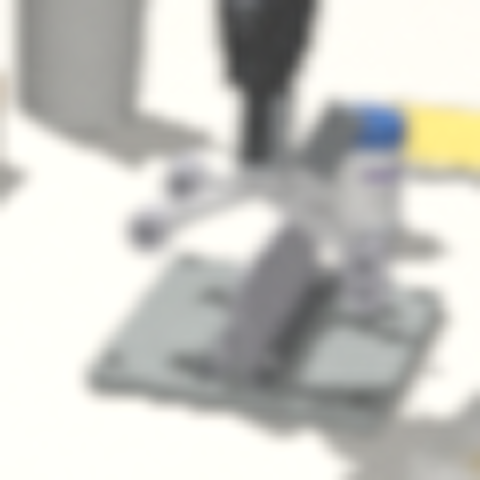

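The held beam A has discs at px (282.9,178.1) and about (310.4,182.3). B's tipped fin is behind it at about crop (325,140). Checking the offset to the knife line.

```bash
python3 - <<'E'
from h import *
L,Rr=(282.9,178.1),(310.4,182.3)
k=[onz("side",p,65) for p in[(302.1,174),(294.3,186)]]
e0=np.array([np.cos(np.radians(103.2)),np.sin(np.radians(103.2))]);n=np.array([e0[1],-e0[0]])
for z in(66,69):
    a,b=onz("side",L,z),onz("side",Rr,z);m=(a+b)/2
    print(z,m.round(1),np.linalg.norm(a-b).round(1),((m-k[0])[:2]@n).round(1),((m-k[1])[:2]@n).round(1))
s=np.load("p3.npz")["s"].mean(2)
for r in range(170,190):print(r,s[r,278:318].round(0).astype(int))
E
```

```text
66 [ 449.4 -277.    66. ] 102.6 3.8 5.8
69 [ 446.1 -269.9   69. ] 101.9 2.2 4.1
170 [170 159 146 137 141 157 164 157 145 141 141 146 156 169 173 162 134 102
  84  82  88  95  97  99  96  90  85  84  88 103 122 132 134 131 129 124
 120 127 137 141]
171 [180 176 170 163 165 174 174 160 138 126 126 132 143 157 164 158 139 119
 109 106 107 107 106 108 110 105  96  91  96 114 129 133 127 120 116 113
 113 126 134 134]
172 [182 182 180 178 178 179 172 151 123 105 109 121 134 144 148 146 135 125
 119 118 118 116 113 115 118 117 111 105 108 121 132 134 127 120 116 114
 120 137 146 145]
173 [182 182 182 182 182 180 170 149 119 100 106 122 136 143 143 140 134 127
 122 122 122 119 116 116 120 122 120 118 119 126 134 138 135 131 127 124
 130 151 167 170]
174 [182 182 182 181 180 177 170 154 132 118 124 136 146 149 145 140 136 135
 137 136 129 121 119 120 122 122 121 122 123 129 135 139 139 134 130 127
 135 158 175 180]
175 [182 182 181 177 171 167 163 155 144 136 138 144 144 145 145 146 150 156
 161 160 149 136 127 124 123 119 117 117 121 129 135 140 139 135 131 129
 138 160 176 181]
176 [182 180
[... 1639 characters left out ...]
09 116 127
 145 158 162 163]
186 [182 183 181 178 167 152 139 133 132 131 130 125 115 105 105 110 111 103
  95  93  93  93  93  90  82  70  64  66  75  91 103 104 102 106 114 122
 133 139 136 131]
187 [182 183 180 172 156 141 133 132 131 132 129 123 112 105 100 102 104  99
  95  93  93  94  92  86  75  66  64  68  82  98 110 110 105 108 113 119
 126 131 128 122]
188 [182 181 175 163 146 135 132 132 132 132 131 128 126 122 115 107 103  98
  95  93  93  93  90  80  70  63  67  76  87 100 110 111 107 105 103 106
 116 127 131 129]
189 [181 176 166 149 138 133 132 133 133 132 133 133 133 132 126 116 105 100
  95  94  93  90  83  72  65  64  71  80  88  94  98  98  95  95  98 103
 112 123 131 128]
```

>>> servo_tool(
  rows=[
    [-0.006,0,0.02,0,0,0],
    [0,0,0.02,0,0,0],
    [0,0,0.01,0,0,0],
    [0,0,0.006,0,0,0],
    [0,0,0,0,0,0],
    [0,0,0,0,0,0],
  ],
)

```text
clock: 23.6
eef_pos: [442.3, -270.7, 81.2]
orientation: [0.993, 0.116, -0.0, 0.001]
ft_force: [-0.3, -0.6, -1.4]
gripper_width: 11.2
finger_force: 67.6
```

>>> servo_tool(
  rows=[
    [0,0,0.0025,0,0,0],
    [0,0,0.0025,0,0,0],
    [0,0,0,0,0,0],
  ],
)

```text
clock: 23.9
eef_pos: [442.7, -270.9, 79.6]
orientation: [0.993, 0.116, 0.0, 0.001]
ft_force: [1.0, 0.4, -0.3]
gripper_width: 11.4
finger_force: 67.8
```

>>> servo_tool(
  rows=[
    [0,0,0.0025,0,0,0],
    [0,0,0,0,0,0],
  ],
)

```text
clock: 24.1
eef_pos: [443.3, -271.2, 79.1]
orientation: [0.993, 0.116, 0.001, 0.002]
ft_force: [2.7, -0.1, 4.7]
gripper_width: 11.0
finger_force: 68.4
```

>>> servo_tool(
  rows=[
    [0.004,0,-0.002,0,0,0],
    [0,0,0,0,0,0],
    [0,0,0,0,0,0],
  ],
)

```text
clock: 24.4
eef_pos: [443.8, -270.3, 78.9]
orientation: [0.993, 0.116, -0.0, 0.001]
ft_force: [1.4, 1.1, 1.9]
gripper_width: 11.2
finger_force: 67.8
```

>>> servo_tool(
  rows=[
    [0,0,0,0,0,0],
    [0,0,0,0,0,0],
    [0,0,0,0,0,0],
    [0,0,0,0,0,0],
    [0,0,0,0,0,0],
    [0,0,0,0,0,0],
    [0,0,0,0,0,0],
    [0,0,0,0,0,0],
  ],
  hand=-0.2,
)

```text
clock: 25.2
eef_pos: [443.8, -270.3, 78.9]
orientation: [0.993, 0.116, -0.0, 0.001]
ft_force: [0.2, -0.2, 0.4]
gripper_width: 34.2
finger_force: 0.0
```

>>> servo_tool(
  rows=[
    [0,0,-0.02,0,0,0],
    [0,0,-0.04,0,0,0],
    [0,0,-0.06,0,0,0],
    [0,0,-0.08,0,0,0],
    [0,0,-0.08,0,0,0],
    [0,0,-0.08,0,0,0],
    [0,0,-0.04,0,0,0],
    [0,0,0,0,0,0],
    [0,0,0,0,0,0],
    [0,0,0,0,0,0],
    [0,0,0,0,0,0],
  ],
)

```text
clock: 26.3
eef_pos: [443.1, -269.5, 236.9]
orientation: [0.993, 0.116, -0.001, -0.0]
ft_force: [-1.2, 1.3, -0.4]
gripper_width: 34.1
finger_force: 0.0
```

```bash
python3 - <<'E' 2>/dev/null
from h import *
go([462,-348,200],103.2,0)
s,_=avg("side",4);np.savez("p4.npz",s=s)
g=s.mean(2)
for r in range(158,200):print(r,g[r,276:326:1].round(0).astype(int).tolist())
E
```

```text
clock 26.3 eef [ 443.1 -269.5  236.9] w 34.1 F [-1.2  1.3 -0.4] q [-0.64 -0.09  1.7  -0.    1.53  0.69]
shift mm [ 0.5 80.8 36.8] share [0.0011 0.202  0.0921] turn/6 [-0.007  0.028  0.02 ] shift after turn [ 0.5 80.8 36.9]
158 [118, 117, 115, 112, 108, 112, 135, 162, 176, 181, 180, 181, 180, 181, 180, 180, 180, 180, 180, 180, 180, 180, 180, 180, 180, 180, 180, 180, 180, 180, 180, 180, 180, 180, 180, 180, 180, 180, 179, 179, 179, 179, 180, 179, 179, 179, 179, 179, 179, 179]
159 [117, 117, 115, 112, 108, 114, 139, 166, 177, 180, 181, 181, 181, 180, 180, 180, 180, 180, 181, 180, 180, 180, 180, 180, 180, 180, 179, 180, 180, 180, 180, 180, 180, 180, 180, 180, 180, 180, 180, 179, 179, 179, 179, 179, 179, 179, 179, 179, 179, 179]
160 [118, 117, 115, 111, 108, 114, 141, 166, 178, 181, 181, 180, 180, 181, 180, 180, 180, 180, 180, 180, 180, 180, 180, 180, 180, 180, 180, 180, 180, 179, 179, 179, 180, 180, 179, 180, 180, 180, 180, 179, 179, 180, 179, 180, 179, 180, 180, 180, 179, 179]
161 [119, 118, 115, 112, 108, 116, 144, 168, 179, 181, 181, 181, 181, 180, 180, 180, 180, 180, 180, 180, 180, 18
[... 8840 characters left out ...]
, 106, 107, 109, 112, 115, 118, 121, 125, 125, 125, 121, 110, 99, 97, 96, 92, 88, 88, 82, 74, 70, 74, 81, 86, 89, 95, 100, 102, 102, 102, 104, 109, 109, 105, 102, 101, 101, 106, 125, 150, 166, 172, 176, 180, 180, 180, 181, 181]
198 [137, 115, 109, 107, 106, 106, 108, 108, 108, 109, 111, 112, 114, 112, 110, 110, 106, 98, 93, 92, 87, 82, 80, 81, 86, 93, 93, 90, 88, 88, 86, 86, 87, 92, 97, 98, 96, 91, 95, 112, 138, 163, 176, 180, 180, 181, 179, 177, 177, 175]
199 [160, 146, 140, 138, 137, 135, 132, 123, 113, 108, 107, 107, 107, 106, 106, 107, 104, 100, 98, 98, 97, 94, 92, 92, 96, 106, 108, 103, 95, 89, 87, 85, 83, 85, 97, 107, 106, 97, 101, 123, 152, 172, 180, 181, 181, 180, 174, 166, 161, 155]
```

A is level (discs at about (282.8,185.5) and (309.5,190), fin upright), and B is still tipped (far disc at (287,172.8)). Both were free for over 1 s. Now picking up B with the tool tilted 24° to match.

```bash
python3 - <<'E'
from h import *
n=np.array([462.5,-348.3,65]);x0=np.array([.974,.228,0]);t=np.radians(24);bz=np.cos(t)*np.array([0,0,1])-np.sin(t)*x0
print((n+100*bz).round(1),(n+14*bz).round(1))
go([423,-357,235],103.2,0);go(n+100*bz,103.2,0,yt=24)
K=[onz("side",p,z) for p,z in(((282.8,185.5),41),((309.5,189.8),41))];print(K,(K[0]+K[1])/2)
E
```

```text
[ 422.9 -357.6  156.4] [ 457.  -349.6   77.8]
clock 26.5 eef [ 443.6 -269.9  238.2] w 34.2 F [ 0.4  0.1 -0.4] q [-0.64 -0.09  1.7  -0.    1.53  0.69]
shift mm [-40.1  80.    3.3] share [-0.1003  0.2001  0.0084] turn/6 [0.009 0.014 0.019] shift after turn [-40.   80.1   3.2]
clock 26.5 eef [ 443.6 -269.9  238.2] w 34.2 F [ 0.4  0.1 -0.4] q [-0.64 -0.09  1.7  -0.    1.53  0.69]
shift mm [-40.3  80.5  82. ] share [-0.1007  0.2012  0.205 ] turn/6 [0.005 4.014 0.021] shift after turn [-70.   80.6  58.4]
[array([ 493.65629161, -257.50088356,   41.        ]), array([ 396.00033958, -277.93282153,   41.        ])] [ 444.8283156  -267.71685254   41.        ]
```

>>> servo_tool(
  rows=[
    [-0.0334,0.0667,0,0,0,0],
    [-0.0334,0.0667,0,0,0,0],
    [-0.0334,0.0667,0,0,0,0],
    [0,0,0,0,0.803,0],
    [0,0,0,0,0.803,0],
    [0,0,0,0,0.803,0],
    [0,0,0,0,0.803,0],
    [0,0,0,0,0.803,0],
    [0,0,0,0,0,0],
    [0,0,0,0,0,0],
  ],
)

```text
clock: 27.5
eef_pos: [422.6, -357.5, 238.9]
orientation: [0.972, 0.113, 0.206, -0.023]
ft_force: [0.2, -0.3, -0.2]
gripper_width: 34.4
finger_force: 0.0
```

```bash
python3 - <<'E'
from h import *
go([422.9,-357.6,156.4],103.2,0,yt=24);go([457,-349.6,77.8],103.2,0,yt=24)
E
```

```text
clock 27.5 eef [ 422.6 -357.5  238.9] w 34.4 F [ 0.2 -0.3 -0.2] q [-1.06 -0.19  1.84  0.41  1.38  0.22]
shift mm [-33.2   0.1  75.5] share [-0.083   0.0002  0.1888] turn/6 [0.01  0.014 0.009] shift after turn [-33.3   0.2  75.5]
clock 27.5 eef [ 422.6 -357.5  238.9] w 34.4 F [ 0.2 -0.3 -0.2] q [-1.06 -0.19  1.84  0.41  1.38  0.22]
shift mm [-33.1  -0.  161.6] share [-8.270e-02 -1.000e-04  4.039e-01] turn/6 [0.01  0.014 0.009] shift after turn [-33.3   0.2 161.5]
```

>>> servo_tool(
  rows=[
    [-0.0166,0,0.0378,0,0,0],
    [-0.0166,0,0.0378,0,0,0],
    [-0.0166,0,0.0378,0,0,0],
    [-0.0166,0,0.0378,0,0,0],
    [-0.0166,0,0.0378,0,0,0],
    [0,0,0,0,0,0],
    [0,0,0.03,0,0,0],
    [0,0,0.04,0,0,0],
    [0,0,0.03,0,0,0],
    [0,0,0,0,0,0],
  ],
)

```text
clock: 28.5
eef_pos: [439.6, -352.3, 118.1]
orientation: [0.972, 0.114, 0.206, -0.025]
ft_force: [-0.4, -0.5, 0.5]
gripper_width: 34.1
finger_force: 0.0
```

```bash
python3 - <<'E'
from h import *
go([457,-349.6,77.8],103.2,0,yt=24)
E
```

```text
clock 28.5 eef [ 439.6 -352.3  118.1] w 34.1 F [-0.4 -0.5  0.5] q [-1.02 -0.06  1.95  0.44  1.15  0.15]
shift mm [-0.4  1.5 44. ] share [-0.001   0.0037  0.1099] turn/6 [-0.018  0.001  0.022] shift after turn [-0.4  1.4 44. ]
```

>>> servo_tool(
  rows=[
    [0,0.003,0.03,0,0,0],
    [0,0,0.03,0,0,0],
    [0,0,0.03,0,0,0],
    [0,0,0.018,0,0,0],
    [0,0,0,0,0,0],
    [0,0,0,0,0,0],
  ],
)

```text
clock: 29.1
eef_pos: [457.1, -350.5, 80.4]
orientation: [0.971, 0.114, 0.207, -0.024]
ft_force: [0.1, 0.1, 0.6]
gripper_width: 34.3
finger_force: 0.0
```

>>> servo_tool(
  rows=[
    [0,0,0,0,0,0],
    [0,0,0,0,0,0],
    [0,0,0,0,0,0],
    [0,0,0,0,0,0],
    [0,0,0,0,0,0],
    [0,0,0,0,0,0],
    [0,0,0,0,0,0],
    [0,0,0,0,0,0],
  ],
  hand=-1,
  grip_force=60,
)

```text
clock: 29.9
eef_pos: [457.3, -351.2, 81.2]
orientation: [0.971, 0.114, 0.207, -0.023]
ft_force: [-2.3, -1.3, 5.7]
gripper_width: 11.3
finger_force: 59.7
```

>>> servo_tool(
  rows=[
    [0,0,-0.015,0,0,0],
    [0,0,-0.025,0,0,0],
    [0,0,-0.035,0,0,0],
    [0,0,-0.05,0,0,0],
    [0,0,-0.06,0,0,0],
    [0,0,-0.06,0,0,0],
    [0,0,-0.06,0,0,0],
    [0,0,-0.06,0,0,0],
    [0,0,0,0,0,0],
  ],
)

```text
clock: 30.8
eef_pos: [399.1, -366.5, 218.6]
orientation: [0.971, 0.114, 0.208, -0.02]
ft_force: [0.3, 0.2, -1.7]
gripper_width: 11.6
finger_force: 58.7
```

```bash
python3 - <<'E'
from h import *
go([455.8,-4.4,220],102.7,0)
s,_=optics.grab_frame("side");g=s.mean(2)
for r in range(160,194,2):print(r,g[r,276:320].round(0).astype(int).tolist())
E
```

```text
clock 30.8 eef [ 399.1 -366.5  218.6] w 11.6 F [ 0.3  0.2 -1.7] q [-1.11 -0.2   1.89  0.42  1.36  0.15]
shift mm [ 127.8 -339.4   52.5] share [ 0.3195 -0.8486  0.1312] turn/6 [ 0.063 -4.023  0.106] shift after turn [ 134.9 -340.7   -1.4]
160 [117, 115, 114, 111, 106, 112, 139, 165, 177, 178, 178, 178, 178, 178, 179, 178, 178, 178, 178, 179, 178, 178, 178, 178, 178, 178, 178, 178, 178, 178, 178, 178, 178, 177, 178, 178, 178, 177, 177, 177, 177, 177, 177, 177]
162 [116, 116, 112, 109, 104, 117, 146, 170, 177, 178, 179, 178, 179, 179, 179, 178, 178, 177, 178, 179, 179, 179, 178, 178, 178, 179, 178, 178, 177, 174, 169, 166, 161, 157, 157, 156, 159, 158, 158, 160, 165, 167, 170, 171]
164 [116, 114, 114, 109, 105, 108, 121, 134, 143, 153, 163, 168, 172, 177, 177, 177, 178, 178, 179, 178, 178, 178, 178, 178, 179, 179, 178, 178, 174, 157, 132, 108, 102, 102, 103, 105, 104, 105, 111, 124, 138, 147, 149, 150]
166 [108, 107, 110, 113, 112, 112, 112, 112, 113, 114, 115, 118, 128, 134, 143, 160, 173, 178, 177, 175, 173, 173, 176, 177, 177, 178, 178, 178, 173, 151, 114, 83, 77, 80, 84, 85, 84, 83,
[... 2176 characters left out ...]
5, 136, 141, 144, 143, 139, 137, 138, 138, 133, 129, 133, 146]
188 [180, 180, 180, 177, 168, 152, 133, 124, 125, 127, 128, 129, 129, 130, 131, 131, 128, 122, 111, 99, 93, 93, 92, 91, 88, 78, 69, 65, 74, 90, 106, 118, 119, 119, 121, 120, 120, 121, 128, 130, 131, 128, 120, 122]
190 [179, 179, 175, 165, 150, 136, 131, 131, 130, 130, 131, 131, 132, 132, 131, 129, 124, 112, 103, 98, 96, 94, 90, 84, 75, 66, 62, 69, 76, 86, 99, 108, 107, 99, 99, 107, 117, 123, 128, 130, 128, 120, 112, 114]
192 [177, 169, 155, 140, 133, 130, 129, 126, 120, 121, 122, 123, 125, 129, 125, 116, 104, 96, 92, 94, 95, 91, 82, 72, 64, 63, 71, 84, 99, 112, 123, 125, 122, 122, 121, 124, 127, 130, 130, 128, 121, 111, 114, 136]
```

A is undisturbed and B is held. Levelling the tool and carrying B to the tray.

>>> servo_tool(
  rows=[
    [0,0,-0.03,0.012,-0.805,0.02],
    [0,0,-0.02,0.012,-0.805,0.02],
    [0,0,-0.02,0.012,-0.805,0.02],
    [0,0,0,0.012,-0.805,0.02],
    [0,0,0,0.012,-0.805,0.02],
    [0,0,0,0,0,0],
  ],
)

```text
clock: 31.45
eef_pos: [391.2, -364.9, 238.5]
orientation: [0.994, 0.113, -0.003, -0.004]
ft_force: [-0.3, -0.1, -1.9]
gripper_width: 10.9
finger_force: 58.7
```

>>> servo_tool(
  rows=[
    [0.02,-0.05,0,0,0,0],
    [0.0422,-0.1065,0,0,0,0],
    [0.0422,-0.1065,0,0,0,0],
    [0.0422,-0.1065,0,0,0,0],
    [0.0422,-0.1065,0,0,0,0],
    [0.0422,-0.1065,0,0,0,0],
    [0.0422,-0.1065,0,0,0,0],
    [0.0422,-0.1065,0,0,0,0],
    [0.02,-0.05,0,0,0,0],
    [0,0,0,0,0,0],
    [0,0,0,0,0,0],
  ],
)

```text
clock: 32.55
eef_pos: [445.2, -6.6, 241.1]
orientation: [0.994, 0.112, -0.002, -0.004]
ft_force: [0.4, -1.9, -2.0]
gripper_width: 10.8
finger_force: 59.3
```

```bash
python3 - <<'E'
from h import *
go([455.8,-4.4,65],102.7,0)
s,d=optics.grab_frame("side");hsv=cv2.cvtColor(s,cv2.COLOR_RGB2HSV)
m=((hsv[...,0]>93)&(hsv[...,0]<112)&(hsv[...,1]>90)).astype(np.uint8);m[:205]=0;m[245:]=0
ys,xs=np.nonzero(m);b=[(xs[i],ys[i]) for i in(xs.argmin(),xs.argmax(),ys.argmin(),ys.argmax())]
w=np.array([onz("side",p,16) for p in b]);print(b,w.round(0).tolist(),w.mean(0))
E
```

```text
clock 32.55 eef [445.2  -6.6 241.1] w 10.8 F [ 0.4 -1.9 -2. ] q [-0.14 -0.3   1.88  0.01  1.57  1.21]
shift mm [ 11.2   1.5 176.1] share [0.028  0.0038 0.4402] turn/6 [-0.072  0.022  0.033] shift after turn [ 10.8   0.2 176.1]
[(np.int64(245), np.int64(214)), (np.int64(280), np.int64(218)), (np.int64(245), np.int64(214)), (np.int64(273), np.int64(231))] [[503.0, -24.0, 16.0], [397.0, -65.0, 16.0], [503.0, -24.0, 16.0], [372.0, 21.0, 16.0]] [443.76949046 -22.94684561  16.        ]
```

>>> servo_tool(
  rows=[
    [0.009,0,0.03,-0.07,0.02,0.03],
    [0.009,0,0.05,0,0,0],
    [0.009,0,0.06,0,0,0],
    [0,0,0.06,0,0,0],
    [0,0,0.06,0,0,0],
    [0,0,0.04,0,0,0],
    [0,0,0,0,0,0],
    [0,0,0,0,0,0],
  ],
)

```text
clock: 33.4
eef_pos: [455.9, -5.1, 121.6]
orientation: [0.994, 0.109, -0.0, 0.0]
ft_force: [0.4, 0.6, -1.3]
gripper_width: 11.1
finger_force: 59.1
```

```bash
python3 - <<'E'
from h import *
go([455.8,-4.4,53],102.7,0)
s=np.load("avg.npz")["s"].astype(np.uint8);hsv=cv2.cvtColor(s,cv2.COLOR_RGB2HSV)
m=((hsv[...,0]>90)&(hsv[...,0]<112)&(hsv[...,1]>70)).astype(np.uint8);m[:200]=0;m[245:]=0;m[:,:215]=0;m[:,300:]=0
c=max(cv2.findContours(m,0,1)[0],key=cv2.contourArea)[:,0]
w=np.array([onz("side",p,14)[:2] for p in c],np.float32);print(cv2.minAreaRect(w))
E
```

```text
clock 33.4 eef [455.9  -5.1 121.6] w 11.1 F [ 0.4  0.6 -1.3] q [-0.12 -0.19  2.   -0.    1.33  1.23]
shift mm [ 0.1 -0.7 68.6] share [ 0.0003 -0.0019  0.1716] turn/6 [ 0.005  0.007 -0.025] shift after turn [ 0.1 -0.7 68.6]
((456.88494873046875, -1.9794387817382812), (162.40904235839844, 121.68211364746094), 12.619014739990234)
```

Both views agree on the tray centre, about (456,-3). Lowering until contact.

>>> servo_tool(
  rows=[
    [0,-0.002,0.04,0,0,0],
    [0,0,0.05,0,0,0],
    [0,0,0.04,0,0,0],
    [0,0,0.02,0,0,0],
    [0,0,0,0,0,0],
    [0,0,0,0,0,0],
  ],
)

```text
clock: 34.0
eef_pos: [456.9, -3.9, 63.2]
orientation: [0.994, 0.11, 0.001, 0.001]
ft_force: [0.2, -0.4, -1.7]
gripper_width: 11.2
finger_force: 59.3
```

>>> servo_tool(
  rows=[
    [0,0,0.005,0,0,0],
    [0,0,0.005,0,0,0],
    [0,0,0,0,0,0],
  ],
)

```text
clock: 34.3
eef_pos: [456.2, -3.7, 58.2]
orientation: [0.994, 0.11, 0.0, 0.0]
ft_force: [-1.3, 0.6, -1.4]
gripper_width: 11.0
finger_force: 59.3
```

>>> servo_tool(
  rows=[
    [0,0,0.004,0,0,0],
    [0,0,0,0,0,0],
  ],
)

```text
clock: 34.5
eef_pos: [456.0, -3.7, 56.4]
orientation: [0.994, 0.11, 0.0, 0.0]
ft_force: [0.5, 0.8, -0.6]
gripper_width: 11.2
finger_force: 59.3
```

>>> servo_tool(
  rows=[
    [0,0,0.004,0,0,0],
    [0,0,0,0,0,0],
  ],
)

```text
clock: 34.7
eef_pos: [456.4, -3.8, 55.6]
orientation: [0.994, 0.11, 0.0, 0.001]
ft_force: [-3.7, -0.4, 6.1]
gripper_width: 11.0
finger_force: 60.4
```

>>> servo_tool(
  rows=[
    [0,0,0.003,0,0,0],
    [0,0,0,0,0,0],
  ],
)

```text
clock: 34.9
eef_pos: [456.6, -3.9, 55.5]
orientation: [0.994, 0.11, 0.0, 0.001]
ft_force: [-10.1, -0.5, 18.2]
gripper_width: 11.1
finger_force: 62.3
```

>>> servo_tool(
  rows=[
    [0,0,-0.004,0,0,0],
    [0,0,0,0,0,0],
    [0,0,0,0,0,0],
  ],
)

```text
clock: 35.2
eef_pos: [456.5, -3.8, 55.6]
orientation: [0.994, 0.11, 0.0, 0.001]
ft_force: [-1.0, -0.5, 3.1]
gripper_width: 11.3
finger_force: 60.1
```

>>> servo_tool(
  rows=[
    [0,0,0,0,0,0],
    [0,0,0,0,0,0],
    [0,0,0,0,0,0],
    [0,0,0,0,0,0],
    [0,0,0,0,0,0],
    [0,0,0,0,0,0],
    [0,0,0,0,0,0],
    [0,0,0,0,0,0],
  ],
  hand=0,
)

```text
clock: 36.0
eef_pos: [456.1, -3.7, 55.3]
orientation: [0.994, 0.11, 0.0, 0.0]
ft_force: [0.3, 0.1, 0.2]
gripper_width: 42.7
finger_force: 0.0
```

>>> servo_tool(
  rows=[
    [0,0,-0.03,0,0,0],
    [0,0,-0.06,0,0,0],
    [0,0,-0.1,0,0,0],
    [0,0,-0.12,0,0,0],
    [0,0,-0.12,0,0,0],
    [0,0.1,-0.05,0,0,0],
    [0,0.12,0,0,0,0],
    [0,0.12,0,0,0,0],
    [0,0,0,0,0,0],
    [0,0,0,0,0,0],
  ],
)

```text
clock: 37.0
eef_pos: [485.6, -137.3, 248.0]
orientation: [0.994, 0.109, 0.0, 0.0]
ft_force: [0.1, 0.2, -0.3]
gripper_width: 42.6
finger_force: 0.0
```

```bash
python3 - <<'E' 2>/dev/null
from h import *
st=sensors.read_state();print(st["clock"],st["eef_pos"])
s,sd=avg("side",4);t,td=avg("top",3)
g=s.mean(2)
print("stand")
for r in range(164,194,2):print(r,g[r,276:320].round(0).astype(int).tolist())
for n,d in(("top",td),("side",sd)):
    K,e,M=cam(n);v,u=np.mgrid[:384,:512];P=np.stack([(u-K[0,2])/K[0,0]*d,(v-K[1,2])/K[1,1]*d,d],-1)@M.T+e
    q=P[(abs(P[...,0]-456)<75)&(abs(P[...,1]+4)<75)&(P[...,2]>28)&(P[...,2]<130)];print(n,len(q),np.nanmedian(q,0).round(1),np.nanmin(q,0).round(0),np.nanmax(q,0).round(0))
    for nm,c in(("bottle",(565,130)),("pot",(482,-475))):
        q=P[(abs(P[...,0]-c[0])<40)&(abs(P[...,1]-c[1])<40)&(P[...,2]>30)&(P[...,2]<100)];print(n,nm,len(q),np.nanmedian(q,0).round(1))
E
```

```text
37.0 [ 485.60979935 -137.25168317  247.99065685]
stand
164 [118, 118, 116, 112, 108, 111, 124, 137, 146, 157, 166, 171, 176, 179, 181, 181, 182, 181, 182, 182, 182, 182, 182, 182, 182, 181, 182, 182, 177, 161, 135, 112, 105, 105, 106, 107, 107, 108, 115, 128, 142, 151, 153, 153]
166 [110, 111, 113, 115, 114, 114, 115, 115, 115, 117, 118, 122, 130, 138, 148, 164, 177, 181, 181, 178, 176, 177, 179, 180, 181, 182, 182, 182, 176, 155, 117, 86, 80, 84, 86, 88, 86, 86, 89, 107, 132, 148, 153, 153]
168 [141, 132, 124, 118, 116, 116, 116, 118, 120, 120, 120, 118, 121, 131, 142, 152, 159, 163, 158, 144, 129, 127, 131, 136, 148, 166, 178, 182, 178, 163, 136, 113, 103, 101, 101, 101, 100, 99, 105, 121, 140, 148, 151, 152]
170 [180, 177, 170, 160, 146, 137, 142, 158, 169, 172, 169, 160, 155, 164, 173, 178, 179, 173, 152, 118, 92, 85, 86, 91, 116, 154, 176, 181, 176, 162, 142, 134, 135, 136, 135, 133, 130, 125, 122, 128, 138, 143, 145, 148]
172 [182, 182, 182, 182, 181, 179, 178, 181, 182, 183, 183, 182, 182, 182, 179, 179, 182, 177, 155, 119, 90, 85, 85, 90, 116, 150, 164, 159, 149, 142, 135, 13
[... 1827 characters left out ...]
 124]
190 [183, 182, 178, 168, 154, 140, 134, 133, 133, 134, 134, 134, 134, 134, 134, 132, 126, 115, 105, 100, 98, 95, 93, 87, 78, 68, 65, 70, 78, 89, 102, 111, 109, 101, 102, 110, 118, 126, 131, 133, 132, 124, 114, 116]
192 [180, 172, 158, 143, 135, 133, 132, 128, 123, 122, 124, 126, 129, 131, 127, 118, 107, 98, 95, 96, 96, 92, 85, 74, 66, 65, 73, 85, 100, 115, 126, 128, 126, 125, 124, 127, 130, 132, 133, 131, 123, 113, 117, 139]
top 12 [480.1   3.9  34.4] [461.  -0.  30.] [492.   8.  90.]
top bottle 114 [574.  125.4  60.6]
top pot 124 [ 488.8 -480.3   60.7]
side 173 [452.7   1.7  53.3] [422. -15.  28.] [489.   8.  91.]
side bottle 241 [569.3 138.   57.2]
side pot 105 [ 485.9 -470.    51.9]
```

A is unchanged and level on the edge, B stands in the tray (top at about 91 mm, centred), and the bottle and pot are where they were. Handing in.

```bash
python3 -c "
from cell import close_job
print(close_job())"
```

```text
the job is handed in; nothing more can be done
None
```

The job is handed in after about 37 s of robot time; no verdict came back. My last camera check showed the faulty beam standing in the blue tray, the sound one level on the knife edge, and the bottle and pot in place.

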